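# Slide the standoff gauge under the probe bridge

### The arm

A 6-joint arm with a two-finger parallel gripper is mounted at the origin on the work surface. World frame = base frame: x ahead of the robot, y to its left, z up, the work surface at z = 0. Lengths are in m, angles in rad, forces in N, time in s.
With the tool pointing down it reaches from about 0.325 to 0.9 m from the base axis. Payload 6.1 kg.
Tool frame: the origin (TCP) lies midway between the tips of the shut fingers; the grasp point (between the pads) lies 19 mm behind it; z points along the fingers, y is the line along which they close (so a half turn about z gives the same grasp; the last joint's range is limited). The gripper opens to 85 mm and grips with 20 to 120 N. Pads are 22 mm wide; open, the fingers measure 114 mm over their backs; the gripper's body (76 mm by 85 mm) begins 54 mm behind the grasp point. The pads swing forward as they close: fully open they stand 13 mm farther back than shut.
Start: joints at [-1.332, 0.22, 1.526, -0, 1.395, -0.126], TCP at [0.223, -0.584, 0.231] pointing down, gripper open.
Joint ranges: [-2.98, 2.98], [-0.91, 2.08], [0.09, 2.57], [-1.24, 4.39], [0.2, 2.65], [-2.68, 2.68]. Speed limits (rad/s): [2.57, 2.57, 3.01, 3.14, 3.14, 3.14].

### API

Orientations are given as [roll, pitch, yaw] about the fixed x, y, z axes, in that order (R = Rz(yaw) Ry(pitch) Rx(roll)).
In Python, from plant import movep, move_l, set_joints, gripper_to, hold, inverse_kinematics, observe, get_image, get_calibration, Unreachable, job_done gives the robot as it stands. Calls block until the motion is done:
- movep(position, orientation): joint-space move of the TCP to a pose.
- move_l(position, feed=0.15, rotation=None, max_force=None): straight line of the TCP; rotation=None keeps the orientation; feed is the mean speed in m/s. With max_force (N) it stops when the force on the tool has changed by that much, and returns True; else False.
- set_joints(angles): joint-space move.
- gripper_to(opening, f_grip=None): finger opening in m; f_grip is the grip in N (None keeps the last); returns when the fingers have stopped.
- hold(seconds).
- inverse_kinematics(position, orientation): joint angles nearest the present ones, or None.
- observe(): the state.
- get_image(name): name is "scene" or "top"; returns (picture, depth): 420x560x3 uint8, red, green, blue; 420x560 float32, m along the optical axis (not along the pixel's ray), 0 where there is no reading.
- get_calibration(name): a dict with "intrinsics" (3x3 intrinsics, pixels), "dist_coeffs" ([k1, k2, p1, p2, k3] as OpenCV has them; the pictures are not rectified), "world_from_camera" (4x4, takes a point from camera to world coordinates). Camera axes: x right, y down, z forward; pixel columns grow to the right and rows downward; lengths in m; the calibration is good to about 2 mm. A picture is of the moment at which its call begins. get_calibration takes no time and is no camera call.
A pose or a line that the arm cannot do raises Unreachable and nothing moves.
- job_done(): hands the job in; it is judged then, once.
The state is a dict: "time_s": time; "q": joint angles; "joint_velocities": joint speeds; "joint_torque": joint torques, N m; "eef_pos": TCP position; "tcp_rot": TCP orientation; "ft_force": force on the tool from outside, world axes, zero at the start; "torque": the same for the moment, N m; "opening": finger opening in m; "grasp_force": force on a finger pad.
Only numpy, scipy, OpenCV 4.12 (cv2) and the standard library are available. Lean on these libraries where they do the work, as an engineer would, in place of code of your own. Each camera call takes 0.05 s, during which the arm holds its last target. There are 200 camera calls.

### The job

Push the flat blue gauge along the counter with your fingertips, nose first, under the low bridge of the aluminium test rig until its nose is fully home against the black stop behind the bridge and it lies straight, then draw your hand clear. Slide it only: do not lift, tip or carry it. Keep off the black probe head and its brass socket, and leave everything else on the counter where it is.

Things in the scene. Friction and masses are not known exactly. Their poses are not given: they have to be found in the camera images.
- gauge: Loose flat gauge on the counter: a blue plate 150 long (own x) x 50 wide (own y) x 14 mm thick, white lines across the front half of its top, an upright black tab near its tail; 0.25 to 0.45 kg. Origin: centre of its underside; own +x points to its nose, which enters the bridge first. Pushed low on its edges, 3 to 10 mm above the counter, it slides.
- gauge_tab (a point): Top middle of the black tab, 50 mm above the counter, 45 mm behind the gauge's origin. The tab is 12 (own x) x 30 mm (own y), with 24 mm of bare plate behind it. It does not fit under the bridge and need not: it stays in front. Pushing high on it tips the gauge.
- gauge_nose (a point): Middle of the gauge's front end face, 75 mm ahead of its origin (own +x), 7 mm up.
- gauge_tail (a point): Middle of the gauge's rear end face, 75 mm behind its origin, 7 mm up.
- rig: Fixed dull aluminium test rig with a bridge 50 mm deep (x -25 to +25 mm). Origin: on the counter below the bridge's middle; own +x is the way the gauge slides in. The tunnel is 62 mm wide (y -31 to +31) and 18 mm high above bare counter; the beam's top is 36 mm up, piers reach y = +-55, 6 mm high feet +-83 mm. In front of the bridge the counter is bare.
- rig_stop (a point): Middle of the flat front face of the black stop (24 mm high), 45 mm beyond the rig's origin (own +x), 12 mm up. The gauge is home when its origin is at x = -30, y = 0 mm of the rig's frame, its tail then 80 mm in front of the bridge. Behind the stop, at x 85 to 165, y -75 to +75 mm, stands a column 100 mm high.
- probe_head: Chrome-brass bayonet socket with a black probe head in it, 36 mm across, fixed on top of the bridge's middle, from 36 to 88 mm above the counter; origin at the centre of its underside. Do not touch.
- generator: Loose titanium pulse generator with a clear header, 65 x 44 x 9 mm, lying flat; origin under its middle. Leave alone.
- tube_rack: Fixed white rack 50 x 120 x 35 mm for sample tubes; origin at the centre of its underside.
- tube: Red-capped glass sample tube, 17 mm across and 99 mm long, standing upright in the rack, its top about 106 mm above the counter; origin at the centre of its foot. Leave alone.
- torque_handle: Loose red torque handle (grip 110 mm long, 24 mm high) with a steel shaft, lying flat; origin on the counter, 35 mm from the grip's middle. Leave alone.
- caliper: Loose steel caliper, 200 mm long, 10 mm high, lying flat; origin under the middle of its beam. Leave alone.
- jar: Loose small jar with a blue cap, 52 mm across, 70 mm high, standing; origin at the centre of its foot. Leave alone.

How it is judged:
By the outcome, as a careful person would: the job done as asked, in the order asked, and still so for the second after the job is handed in, with the robot touching nothing.
It also fails if it takes over 69 s, if anything falls off the work surface, if the arm or the gripper's body presses on something with over 40 N, if the wrist force passes 120 N, or if a joint passes its speed limit or range.

## Working session

There is one attempt and no reset: what is moved stays moved. The work goes in short steps, each a Python script; the robot and the scene stay as the last script left them, time stands still between calls to the robot, and variables do not carry over. Pictures are saved under pics/ and viewed, at most 10 in all, crops included, and the job is handed in when it is done.

```bash
mkdir -p pics; ls; cat > h.py <<'E'
import numpy as np, cv2
from plant import *
def snap(n,f):
    im,d=get_image(n); cv2.imwrite('pics/'+f+'.png',im[:,:,::-1]); np.savez('pics/'+f+'.npz',im=im,d=d); return im,d
def ray(n,uv,z):
    c=get_calibration(n); K=np.array(c['intrinsics']);D=np.array(c['dist_coeffs']);T=np.array(c['world_from_camera'])
    p=cv2.undistortPoints(np.array(uv,float).reshape(-1,1,2),K,D).reshape(-1,2)
    r=np.c_[p,np.ones(len(p))]@T[:3,:3].T; o=T[:3,3]
    return o+r*((z-o[2])/r[:,2])[:,None]
E
python3 - <<'E'
from h import *
snap('top','top0');snap('scene','scene0')
for n in('top','scene'):print(n,np.round(get_calibration(n)['world_from_camera'],3).tolist())
E
```

```text
pics
top [[-0.024, -0.996, 0.084, 0.478], [-1.0, 0.025, 0.012, 0.042], [-0.014, -0.084, -0.996, 0.952], [0.0, 0.0, 0.0, 1.0]]
scene [[-0.334, 0.721, -0.607, 1.137], [0.942, 0.263, -0.206, 0.242], [0.011, -0.641, -0.768, 0.767], [0.0, 0.0, 0.0, 1.0]]
```

View pics/top0.png

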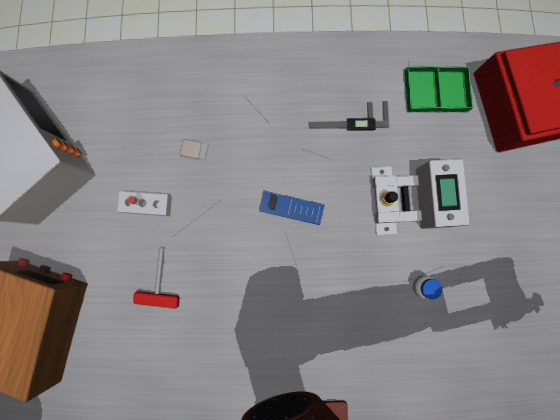

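View pics/scene0.png

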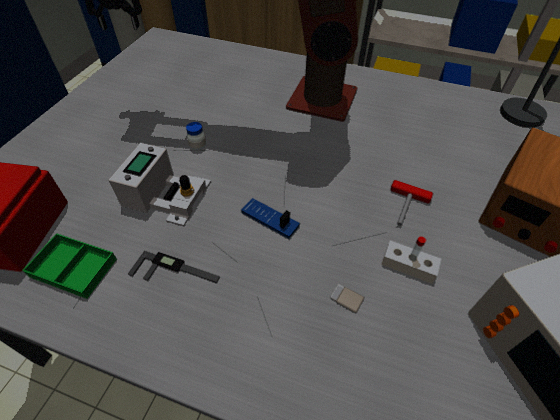

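Top view: gauge centre near (292,208) with nose right at (323,213); rig bridge near (388,200), stop around (405,200); +x of the rig is image right (world −y). Measuring closely.

```bash
cat >> h.py <<'E'
def gauge(im):
    """gauge pose from blue top-face mask (z=14mm): centre, yaw, size"""
    hsv=cv2.cvtColor(im,cv2.COLOR_RGB2HSV)
    m=cv2.inRange(hsv,(100,110,40),(125,255,255)); m[:150]=0;m[270:]=0;m[:,:230]=0;m[:,430:]=0
    m=cv2.morphologyEx(m,cv2.MORPH_CLOSE,np.ones((5,5)))
    c=max(cv2.findContours(m,cv2.RETR_EXTERNAL,cv2.CHAIN_APPROX_NONE)[0],key=cv2.contourArea)
    h=cv2.convexHull(c).reshape(-1,2)
    w=ray('top',h,.014)[:,:2]
    (x,y),s,a=cv2.minAreaRect((w*1000).astype(np.float32))
    b=cv2.boxPoints(((x,y),s,a)); e=[b[1]-b[0],b[2]-b[1]]; v=max(e,key=np.linalg.norm); v=v*(-np.sign(v[1]))
    return np.array([x,y])/1000,np.arctan2(v[1],v[0]),sorted(s)
E
python3 - <<'E'
from h import *
z=np.load('pics/top0.npz');im=z['im']
c,y,s=gauge(im);print(c,y,np.degrees(y),s)
cr=im[150:250,340:480,::-1];cv2.imwrite('pics/crop.png',cv2.resize(cr,None,fx=5.5,fy=5.5,interpolation=cv2.INTER_CUBIC))
E
```

```text
[0.56939374 0.01978441] -1.8247565 -104.55084 [49.012451171875, 148.9366912841797]
```

View pics/crop.png

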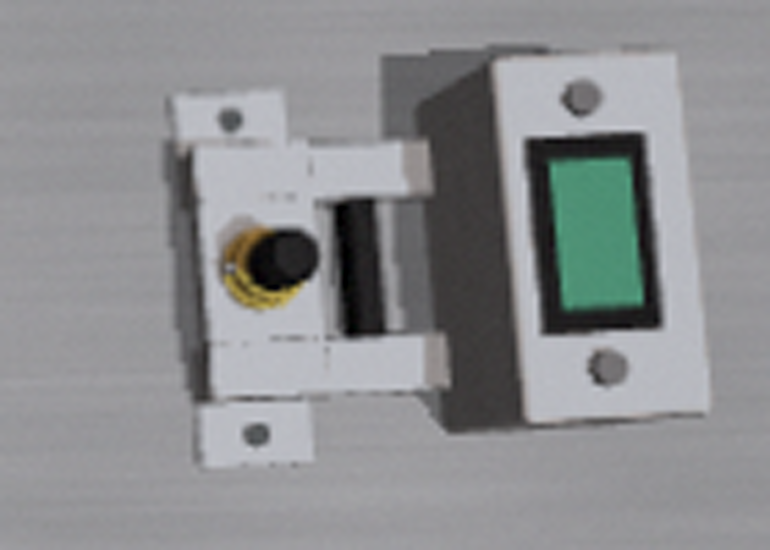

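The crop shows the bridge with foot outer corners at (170,95), (283,90), (314,463), (203,468), beam-front corners (195,147), (212,398) and the stop's front edge x≈338–350. I'll cast rays through those.

```bash
python3 - <<'E'
from h import *
f=lambda P:(np.array(P,float)+.5)/5.5-.5+[340,150]
F=ray('top',f([(170,95),(283,90),(314,463),(203,468)]),.006)[:,:2]
B=ray('top',f([(195,147),(212,398)]),.036)[:,:2]
S=ray('top',f([(335,200),(345,335)]),.024)[:,:2]
C=ray('top',f([(490,55),(677,52),(710,413),(523,424)]),.1)[:,:2]
print(F,B,S,C,sep='\n')
L=[np.linalg.norm(F[i]-F[(i+1)%4]) for i in range(4)];print(L)
obj=[(-25,83),(25,83),(25,-83),(-25,-83),(-25,55),(-25,-55),(85,75),(165,75),(165,-75),(85,-75)]
def fit(o,w):
    o=np.array(o)/1000.;w=np.array(w);H=(o-o.mean(0)).T@(w-w.mean(0))
    a=np.arctan2(H[0,1]-H[1,0],H[0,0]+H[1,1]);R=np.array([[np.cos(a),-np.sin(a)],[np.sin(a),np.cos(a)]])
    t=w.mean(0)-R@o.mean(0);return t,a,(w-t-o@R.T)*1000,R
W=np.r_[F,B,C]
for k in (4,6,10):
    t,a,r,R=fit(obj[:k],W[:k]);print(t,np.degrees(a),'\n',r.round(1).tolist())
    print('stop',((S-t)@R*1000).round(1))
    c=np.array([.56939,.01978]);print('gauge in rig',(c-t)@R*1000, -104.55-np.degrees(a))
E
```

```text
[[ 0.66531494 -0.17736438]
 [ 0.66654753 -0.22857775]
 [ 0.49957807 -0.23399031]
 [ 0.4987598  -0.18440662]]
[[ 0.63637704 -0.18017026]
 [ 0.52784361 -0.18240611]]
[[ 0.61368511 -0.24385231]
 [ 0.55435849 -0.245122  ]]
[[ 0.66073015 -0.28813458]
 [ 0.66086739 -0.36733239]
 [ 0.51280241 -0.37083504]
 [ 0.5105886  -0.29252779]]
[np.float64(0.05122820230118603), np.float64(0.16705716396131146), np.float64(0.04959044239812327), np.float64(0.16670394766408145)]
[ 0.58255008 -0.20608477] -87.94254329717836 
 [[0.7, 0.8], [0.2, -0.5], [-0.9, 0.1], [0.1, -0.3]]
stop [[ 38.9  29.8]
 [ 38.  -29.6]]
gauge in rig [-226.19162549   -5.04267631] -16.607456702821636
[ 0.58267873 -0.20614803] -88.10729073627553 
 [[0.5, 1.1], [0.1, -0.2], [-1.0, -0.1], [-0.1, -0.5], [-0.4, -0.8], [1.0, 0.6]]
stop [[ 38.7  29.7]
 [ 38.  -29.6]]
gauge in rig [-226.24366643   -5.81953054] -16.442709263724467
[ 0.58263206 -0.20559356] -88.33322779656459 
 [[0.4, 0.8], [0.2, -0.4], [-0.8, -1.0], [-0.2, -1.4], [-0.5, -1.2], [0.9, -0.2], [0.7, 0.2], [-1.5, 1.0], [0.3, 1.9], [0.5, 0.2]]
stop [[ 39.1  29.9]
 [ 38.7 -29.4]]
gauge in rig [-225.66337295   -6.68111405] -16.21677220343541
```

```bash
cat >> h.py <<'E'
T0=np.array([.58265,-.2061]); A=np.radians(-88.1)
RR=np.array([[np.cos(A),-np.sin(A)],[np.sin(A),np.cos(A)]])
def W(x,y,z): return list(T0+RR@(np.array([x,y])/1000))+[z/1000]     # rig mm -> world m
def inrig(c,yaw): return ((np.array(c)-T0)@RR*1000).round(1),round(float(np.degrees(yaw-A)),2)
def ori(deg=0,flip=0): return [np.pi,0,A+np.radians(deg)+flip*np.pi]
E
python3 - <<'E'
from h import *
o=observe();print(o['time_s'],o['tcp_rot'],o['opening'])
for fl in(0,1):
  for p in((-175,-80,6),(-320,5,6),(-117,0,6)): print(fl,p,inverse_kinematics(W(*p),ori(0,fl)))
E
```

```text
0.1 [-3.13988828e+00 -2.00797313e-04  3.64748366e-01] 0.08524812033054954
0 (-175, -80, 6) None
0 (-320, 5, 6) None
0 (-117, 0, 6) None
1 (-175, -80, 6) [-2.26495777e-01  2.14630925e-01  2.00661189e+00 -4.44089210e-16
  9.20349835e-01 -2.59657033e-01]
1 (-320, 5, 6) [ 6.08293890e-02  3.96752885e-01  1.77008476e+00 -4.44089210e-16
  9.74755013e-01  2.76681333e-02]
1 (-117, 0, 6) [-0.28748424  0.39167794  1.77705409  0.          0.97286062 -0.3206455 ]
```

```bash
python3 - <<'E'
from h import *
gripper_to(0)
movep(W(-175,-82,180),ori(0,1))
print(move_l(W(-175,-82,6),feed=.15,max_force=15), observe()['opening'])
print(move_l(W(-175,-36,6),feed=.06,max_force=15), observe()['ft_force'])
move_l(W(-175,-60,6),feed=.15)
im,d=snap('top','top1')
try: print(inrig(*gauge(im)[:2]),gauge(im)[2])
except Exception as e: print(e)
print(observe()['time_s'])
E
```

```text
False -4.319936551090585e-05
False [-0.22928995  0.21226149 -0.11701909]
(array([-262.7,    8.3]), -3.4) [46.03225326538086, 86.87847900390625]
5.65
```

View pics/top1.png

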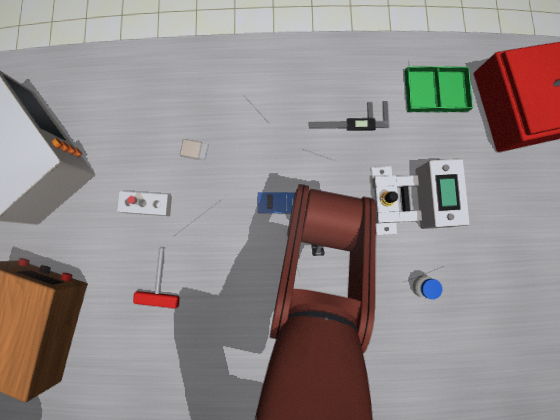

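The gauge has swung nearly straight; its nose is hidden by the arm at (300–370,220). I'll move the hand back behind the tail and look again.

```bash
python3 - <<'E'
from h import *
move_l(W(-175,-75,100),feed=.3)
movep(W(-400,-90,120),ori(0,1))
im,d=snap('top','top2')
g=gauge(im);print(inrig(*g[:2]),g[2],observe()['time_s'])
E
```

```text
(array([-232.6,    6.6]), -3.38) [46.04546356201172, 147.1713104248047] 7.075
```

View pics/top2.png

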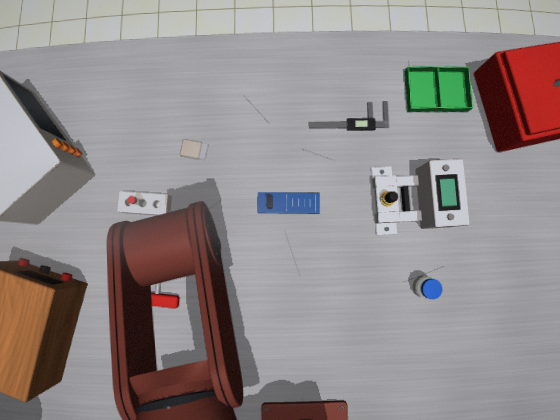

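Gauge now lies at rig (−233, 6.6) mm, heading −3.4°, in clear view (258–320, 203). I'll push from the tail on two fingertips, easing the heading to 0, and look again before the tunnel.

```bash
cat >> h.py <<'E'
def P(cx,cy,th,gap=0,z=5):
    t=np.radians(th); r=86+gap
    return W(cx-r*np.cos(t),cy-r*np.sin(t),z)
E
python3 - <<'E'
from h import *
gripper_to(.015)
movep(P(-232.6,6.6,-3.4,25,60),ori(-3.4,1))
print(move_l(P(-232.6,6.6,-3.4,25),feed=.1,max_force=15))
for c in [(-232.6,6.6,-3.4,.1),(-163,2.5,-3.4,.06),(-143,1.6,-1.7,.05),(-122,1.3,0,.05)]:
    print(move_l(P(*c[:3]),feed=c[3],rotation=ori(c[2],1),max_force=20))
o=observe();print(o['ft_force'],o['opening'])
move_l(P(-122,1.3,0,20),feed=.15)
move_l(P(-122,1.3,0,30,100),feed=.3)
movep(W(-360,-110,120),ori(0,1))
im,d=snap('top','top3')
g=gauge(im);print(inrig(*g[:2]),g[2],observe()['time_s'])
cr=im[150:250,230:430,::-1];cv2.imwrite('pics/crop3.png',cv2.resize(cr,None,fx=4,fy=4,interpolation=cv2.INTER_CUBIC))
E
```

```text
False
False
False
False
False
[ 0.79325274 -0.19385144  0.36266945] 0.015206915510591286
(array([-122.9,    2. ]), -0.08) [49.46683120727539, 148.65969848632812] 13.0
```

View pics/crop3.png

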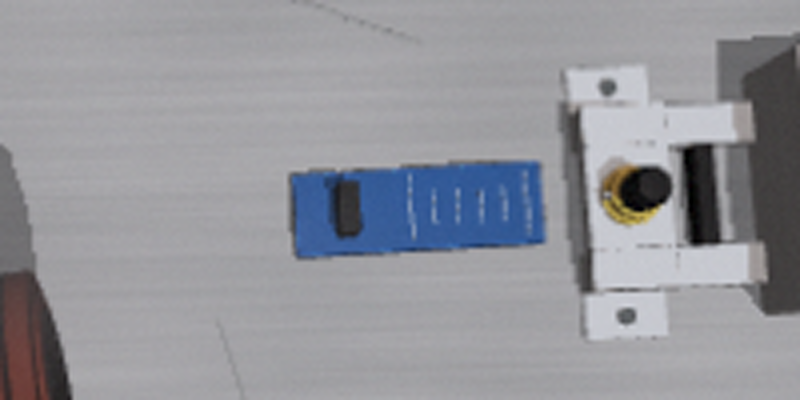

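The gauge is straight at rig (−123, 2) mm, heading ≈0, its nose (crop 543,203) just before the bridge and centred. Pushing home with a force guard.

```bash
python3 - <<'E'
from h import *
movep(P(-122.9,2,0,30,60),ori(0,1))
move_l(P(-122.9,2,0,25),feed=.12,max_force=15)
for c in [(-123,2,0,.1),(-103,1.7,-1.5,.05),(-63,.7,-1.5,.05),(-40,.3,0,.05),(-20,.3,0,.02)]:
    r=move_l(P(*c[:3]),feed=c[3],rotation=ori(c[2],1),max_force=12)
    o=observe();print(r,inrig(o['eef_pos'][:2],0)[0]+[86,0],o['ft_force'])
    if r: break
print(o['time_s'])
E
```

```text
False [-122.3    2.5] [ 0.10125145 -0.28201194  0.5041469 ]
False [-102.4    3.8] [-0.28348374  0.35850753  1.11273223]
False [-62.8   3.1] [-0.30993497  0.6137763   0.73232086]
False [-39.3   0.3] [-0.48716594 -0.19330491  0.17562354]
True [-28.7  -0.1] [0.90638121 1.27973659 0.85980118]
17.5167
```

```bash
python3 - <<'E'
from h import *
move_l(P(-30,0,0,25),feed=.1)
move_l(P(-30,0,0,40,100),feed=.3)
movep(W(-330,-130,150),ori(0,1))
im,d=snap('top','top4')
hsv=cv2.cvtColor(im,cv2.COLOR_RGB2HSV)
m=cv2.inRange(hsv,(100,110,40),(125,255,255)); m[:150]=0;m[260:]=0;m[:,:280]=0;m[:,430:]=0
m=cv2.morphologyEx(m,cv2.MORPH_CLOSE,np.ones((5,5)))
c=max(cv2.findContours(m,cv2.RETR_EXTERNAL,cv2.CHAIN_APPROX_NONE)[0],key=cv2.contourArea).reshape(-1,2)
w=((ray('top',c,.014)[:,:2]-T0)@RR)*1000
for s in(1,-1):
    q=w[(w[:,0]>-95)&(w[:,0]<-45)&(s*w[:,1]>15)]; p=np.polyfit(q[:,0],q[:,1],1); print('side',s,np.degrees(np.arctan(p[0])),np.polyval(p,-70))
print('tail x',np.median(w[(abs(w[:,1])<18)&(w[:,0]<-90)][:,0]),observe()['time_s'])
cr=im[150:250,290:450,::-1];cv2.imwrite('pics/crop4.png',cv2.resize(cr,None,fx=5,fy=5,interpolation=cv2.INTER_CUBIC))
E
```

```text
side 1 -0.7207214124197283 23.198039142035352
side -1 -3.347778566124499 -23.570324326545048
tail x -104.87905925333314 19.3333
```

View pics/crop4.png

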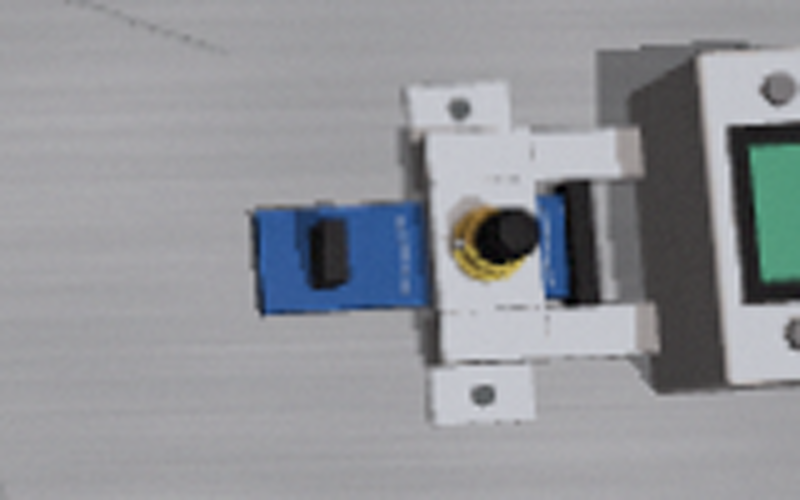

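The plate's tail edge is at crop x≈255–262 (rig x −104.9; home is −105), its nose meets the black stop at (568,250). One check of the tail edge's squareness on the same picture.

```bash
python3 - <<'E'
from h import *
for f,x in(('top3',-198),('top4',-105)):
    im=np.load('pics/%s.npz'%f)['im'].astype(float)
    b=im[:,:,2]-im[:,:,0]; px=ray('top',[[0,0]],.014)
    def edge(axis,pts):   # subpixel: half-level crossing along an image row/column
        out=[]
        for i,lo,hi in pts:
            l=b[i,lo:hi] if axis else b[lo:hi,i]
            l=np.clip(l,0,None); t=.5*np.median(l[l>.5*l.max()]); k=np.argmax(l>t); s=lo+k-1+(t-l[k-1])/(l[k]-l[k-1]); out.append((s,i) if axis else (i,s))
        return ((ray('top',out,.014)[:,:2]-T0)@RR)*1000
    r0,u0=(205,303) if f=='top3' else (202,341)
    e=edge(1,[(i,u0-12,u0+8) for i in range(r0-9,r0+9)]); print(f,'tail tilt',np.degrees(np.arctan(np.polyfit(e[:,1],e[:,0],1)[0])),e[:,0].mean())
    e=edge(0,[(i,r0-20,r0-2) for i in range(u0+6,u0+31)]); print('side tilt',np.degrees(np.arctan(np.polyfit(e[:,0],e[:,1],1)[0])),e[:,1].mean())
E
```

```text
top3 tail tilt 0.8163621658079084 -197.20292690632576
side tilt -0.2590830599060398 26.937048637310745
top4 tail tilt 0.15747471028896642 -105.1224609156787
side tilt -0.44884807256937204 25.198973324997848
```

```bash
python3 -c "
from plant import *
hold(.3);print(job_done())"
```

```text
the job is handed in; nothing more can be done
None
```

The gauge is home under the bridge: its tail measures 105 mm in front of the rig's origin, as it should, within about 0.5 mm of centre and 0.5° of straight. The hand is clear, and the job was handed in at about 20 s; no verdict came back.

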